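Show what to take from the closet shelf for the windows

ROBOT

A 6-joint arm with a two-finger parallel gripper is mounted at the origin on the work surface. World frame = base frame: x ahead of the robot, y to its left, z up, the work surface at z = 0. Lengths are in m, angles in degrees, forces in N, time in s.
With the tool pointing down it reaches from about 0.4 to 0.825 m from the base axis. Payload 7 kg.
Tool frame: the origin (TCP) lies midway between the tips of the shut fingers; the grasp point (between the pads) lies 19 mm behind it; z points along the fingers, y is the direction in which the jaws open and shut (so a half turn about z gives the same grasp; the last joint's range is limited). The gripper opens to 88 mm and grips with 3 to 60 N. Pads are 19 mm wide; open, the fingers measure 130 mm over their backs; the gripper's body (78 mm by 193 mm) begins 47 mm behind the grasp point.
Start: joints at [-55.628, 20.546, 0.682, 0, -70.136, -16.507], TCP at [0.207, -0.642, 0.227] pointing down, gripper open.
Joint ranges: [-176.03, 176.03], [-82.01, 121.73], [-58.28, 71.71], [-173.87, 95.51], [-174.79, -0.11], [-173.66, 173.66]. Speed limits (degrees/s): [136.94, 136.94, 172.46, 180, 180, 180].

INTERFACE

Orientations are given as [roll, pitch, yaw] about the fixed x, y, z axes, in that order (R = Rz(yaw) Ry(pitch) Rx(roll)).
In Python, from plant import sensors, cams, job gives the robot as it stands.
- The arm moves only by the tool move_arm, never from a script. Its argument "commands" is a list of rows, each a list of 7 numbers: the finger opening in cm, from 0 to 8.76, then the shift along the tool's x, y, z in cm, then the turn, a rotation vector about the tool's x, y, z in rad. In form: [[hand, x, y, z, wx, wy, wz], ...]. A call has exactly 8 rows; each row is the pose to reach, as a shift and turn from the pose commanded when the call began, along the tool's axes at that moment; what a row does not reach only later rows make up. A row lasts 1/8 s, in which the tool goes at most 62.5 mm and 10.7 degrees, less where a joint would pass 70% of its speed; a pose out of reach is approached as far as the arm can. A call with a gripper value outside its range is refused whole. The fingers move at their own pace and stop on an object; the grip force is fixed at half the most. Time passes only in rows, so rows that repeat a pose let the fingers close, or fill a call up. It gives the time, the measured TCP pose, the force and the opening at its end, in the units of the state.
- sensors.get_obs(): the state, without advancing time (a new reading comes with each control period).
- cams.snapshot(name): name is "scene" or "top" or "wrist"; returns a dict with "frame" (480x640x3 uint8, red, green, blue), "camera_matrix" (3x3 intrinsics, pixels), "R" (3x3) and "t" (3): a world point X has camera coordinates R X + t. Camera axes: x right, y down, z forward; pixel columns grow to the right and rows downward; lengths in m; the calibration is good to about 2 mm. A picture is of the moment at which its call begins. There is no depth.
- job.close_job(): hands the job in, once; it reports no verdict.
The state is a dict: "clock": time; "joint_pos": joint angles; "qvel": joint speeds; "tau": joint torques, N m; "tool_pos": TCP position; "orientation": TCP orientation; "force": force on the tool from outside, world axes, zero at the start; "moment": the same for the moment, N m; "opening": finger opening in m.
Only numpy, scipy, OpenCV 4.12 (cv2) and the standard library are available. Lean on these libraries where they do the work, as an engineer would, in place of code of your own. Each camera call takes 0.05 s, during which the arm holds its last target.

TASK

I am about to wash the windows and cannot see to the back of the shelf: show me what to take by pointing down at each thing with the fingertips about three centimetres above it, staying there about two seconds. Point first at the green bucket clip, then at the middle of the yellow squeegee's blade, then at the stopper of the clear swing-top bottle, and finish still pointing at that stopper. Only point: touch, move or lift nothing.

Things in the scene. Friction and masses are not known exactly. Their poses are not given: they have to be found in the camera images.
- green_clip_top (a point): the point to show on the green clip: the centre of its flat top face, 34 mm above the board
- squeegee_blade (a point): the point to show on the squeegee: half way along the blade, on the holder's top face 8 mm from its centre line towards the rubber lip, 26 mm above the board
- bottle_stopper (a point): the point to show on the swing-top bottle: the top centre of its white stopper, 228 mm above the board
- green_clip: loose green plastic bucket clip, an upside-down U, 48 x 60 x 34 mm with a small hook reaching 35 mm along its +x; origin under its centre, long side along its y, z up
- squeegee: loose yellow plastic squeegee lying flat; blade holder 26 x 200 x 26 mm along its y, with a black rubber lip to 36 mm on the -x side; round handle 25 mm thick reaching 165 mm along +x; origin under the middle of the blade holder
- bottle: loose empty clear-glass bottle, standing, 74 mm across, narrowing to a 28 mm neck, 228 mm tall with its white ceramic swing-top stopper (32 mm across, red seal, steel wire); origin under its centre, z up
- blue_clip: bystander: a blue clip of the same shape as the green one, 34 mm tall; origin under its centre
- amber_bottle: bystander: brown glass bottle with a black screw cap, 68 mm across, about 190 mm tall; origin under its centre
- polish_tin: bystander: flat round shoe-polish tin with red lid, 80 mm across, 25 mm tall; origin under its centre
- dustpan: bystander: steel dustpan, pan 200 x 190 mm, 55 mm tall, handle reaching 208 mm along its -x; origin under the pan's centre
- brush: bystander: wooden brush block, 180 (its x) x 55 x 50 mm; origin under its centre. (Along the back and side edges of the board stand a fixed bucket, crate with bottles, cartons, basket and toolbox, none over 240 mm tall)

How it is judged:
By the outcome, as a careful person would: the job done as asked, in the order asked, and still so for the second after the job is handed in, with the robot touching nothing.
It also fails if it takes over 67 s, if anything falls off the work surface, if the arm or the gripper's body presses on something with over 40 N, if the wrist force passes 120 N, or if a joint passes its speed limit or range.

## Working session

There is one attempt and no reset: what is moved stays moved. The work goes in short steps, Python scripts to look and compute and a tool call to move; the robot and the scene stay as the last step left them, time stands still between calls to the robot, and variables do not carry over. Pictures are saved under pics/ and viewed, and the job is handed in when it is done.

Besides the shell and the picture viewer there is one more tool, called as name(argument=value, ...), one argument or row to a line, values as JSON. move_arm: Moves the arm, as the interface text tells. Its arguments: {"type":"object","properties":{"commands":{"type":"array"}},"required":["commands"]}

```bash
mkdir -p pics; python3 - <<'E'
from plant import sensors, cams, job
import cv2, numpy as np, pickle
o=sensors.get_obs(); print(o)
for n in ["scene","top","wrist"]:
    s=cams.snapshot(n); pickle.dump(s,open(f"pics/{n}0.pkl","wb"))
    cv2.imwrite(f"pics/{n}0.png",s["frame"][:,:,::-1]); print(n,s["camera_matrix"].round(1).tolist(),(-s["R"].T@s["t"]).round(3), s["R"].round(3).tolist())
E
```

```text
{'clock': 0.0, 'joint_pos': array([-5.56298688e+01,  2.05917042e+01,  6.34654983e-01, -1.97642296e-02,
       -7.01344282e+01, -1.65081805e+01]), 'qvel': array([-0.04455068, -0.04351398,  0.12480268, -0.029447  , -0.0601662 ,
       -0.00563337]), 'tau': array([ 1.33079542e-03, -5.82723355e+01,  2.93060428e+01,  6.99736252e+00,
        6.99873941e-03, -1.46209027e-04]), 'tool_pos': array([ 0.20688551, -0.64201712,  0.22562745]), 'orientation': array([ 1.79907014e+02, -8.18222390e-03, -1.62144774e+02]), 'force': array([ 1.08835172,  0.09738739, -0.01708018]), 'moment': array([-0.03834809, -0.00427378,  0.00975289]), 'opening': 0.08770499378328207}
scene [[532.8, 0.0, 314.9], [0.0, 532.8, 228.6], [0.0, 0.0, 1.0]] [1.164 0.843 1.176] [[-0.793, 0.609, -0.013], [0.432, 0.548, -0.716], [-0.429, -0.574, -0.698]]
top [[441.0, 0.0, 316.7], [0.0, 441.0, 233.2], [0.0, 0.0, 1.0]] [0.244 0.021 1.549] [[-0.023, -1.0, 0.007], [-0.983, 0.021, -0.182], [0.182, -0.011, -0.983]]
wrist [[359.4, 0.0, 318.7], [0.0, 359.4, 242.2], [0.0, 0.0, 1.0]] [ 0.127 -0.668  0.385] [[-0.307, 0.952, 0.001], [0.906, 0.292, 0.308], [0.292, 0.095, -0.952]]
```

View pics/scene0.png

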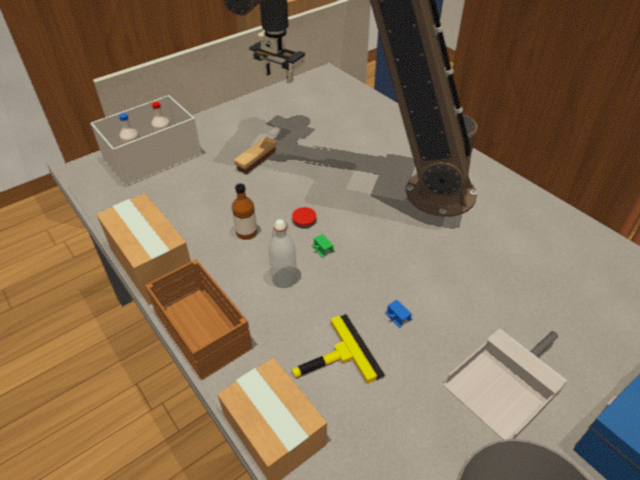

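View pics/top0.png

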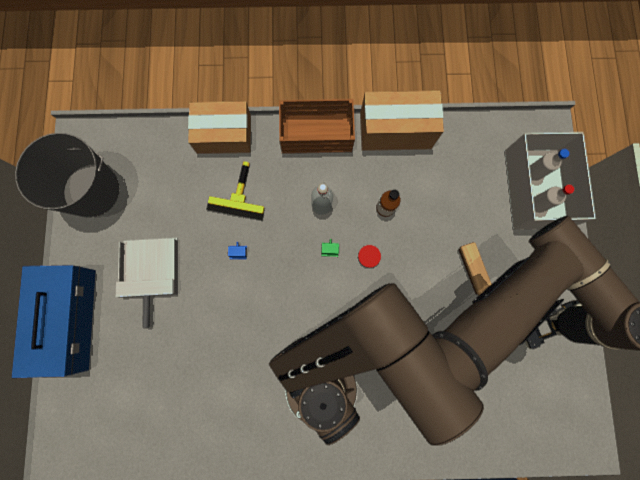

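View pics/wrist0.png

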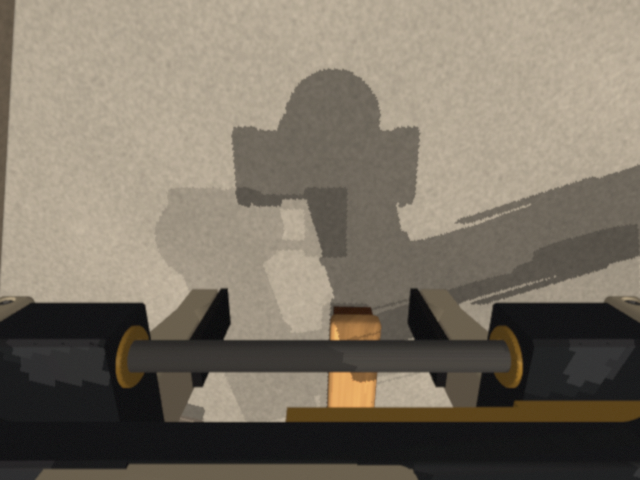

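Top view: green clip about (330,248), squeegee blade about (236,207), clear bottle stopper about (322,188), amber bottle (390,200), blue clip (237,251). I'll zoom in and measure.

```bash
python3 - <<'E'
import cv2, numpy as np, pickle
T=pickle.load(open("pics/top0.pkl","rb"))["frame"];S=pickle.load(open("pics/scene0.pkl","rb"))["frame"]
def c(f,x,y,w,h,k=8): return cv2.resize(f[y:y+h,x:x+w],(w*k,h*k),interpolation=cv2.INTER_NEAREST)
a=np.vstack([np.hstack([c(T,302,175,40,44),c(T,310,230,40,44)]),])
b=np.hstack([c(S,262,212,40,44),c(S,303,225,40,44)])
cv2.imwrite("pics/z1.png",np.hstack([a])[:,:,::-1]);cv2.imwrite("pics/z2.png",b[:,:,::-1])
cv2.imwrite("pics/z3.png",np.hstack([c(T,200,158,70,65,5),c(S,325,305,70,65,5)])[:,:,::-1])
E
```

```text
(no output)
```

View pics/z1.png

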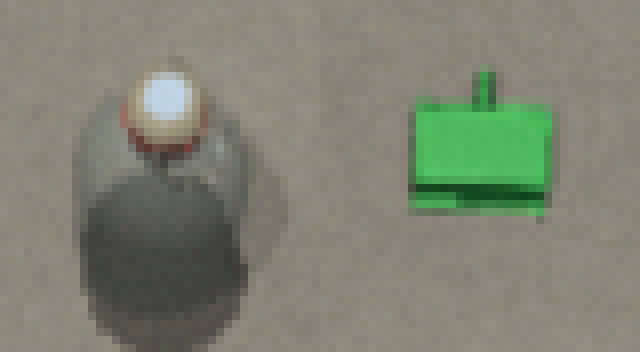

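View pics/z2.png

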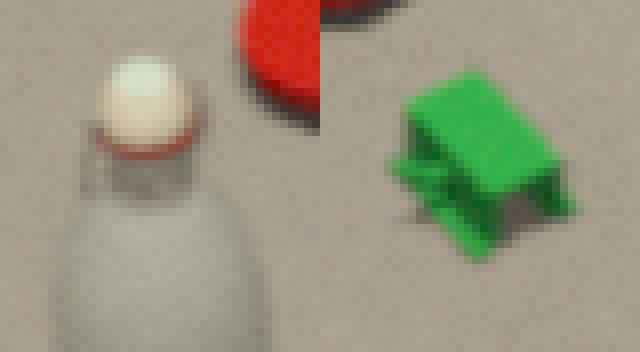

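View pics/z3.png

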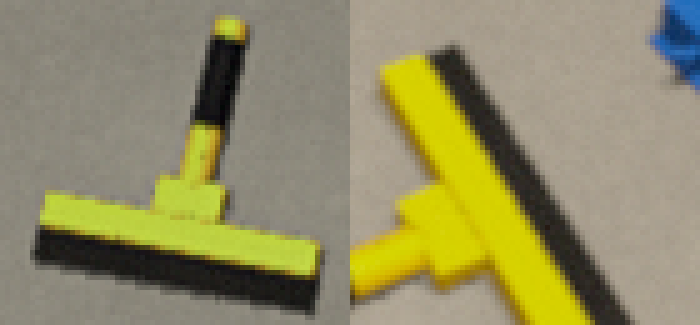

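```bash
cat > h.py <<'E'
import cv2, numpy as np, pickle
T=pickle.load(open("pics/top0.pkl","rb"));S=pickle.load(open("pics/scene0.pkl","rb"))
def ray(s,uv):
    d=s["R"].T@np.linalg.solve(s["camera_matrix"],[uv[0],uv[1],1.]); return -s["R"].T@s["t"],d
def pl(s,uv,z):
    c,d=ray(s,uv); return c+d*(z-c[2])/d[2]
def tri(a,b):
    P=[s["camera_matrix"]@np.c_[s["R"],s["t"]] for s in (T,S)]
    X=cv2.triangulatePoints(P[0],P[1],np.array(a,float),np.array(b,float))[:,0]; return X[:3]/X[3]
E
python3 - <<'E'
from h import *
def blob(s,m,box):
    x,y,w,h=box; k=np.zeros(m.shape,np.uint8); k[y:y+h,x:x+w]=m[y:y+h,x:x+w]
    n,l,st,ce=cv2.connectedComponentsWithStats(k.astype(np.uint8)); i=1+np.argmax(st[1:,4])
    p=np.argwhere(l==i)[:,::-1].astype(np.float32); return st[i],ce[i],cv2.minAreaRect(p),p
for nm,s,bc,by,bs in (("top",T,(310,230,40,44),(200,190,70,35),(310,175,25,25)),("scene",S,(303,225,40,44),(320,305,70,85),(268,215,25,25))):
    f=s["frame"].astype(int);r,g,b=f[...,0],f[...,1],f[...,2]
    x,y,w,h=bc; gm=g-np.maximum(r,b)
    sub=(g*(gm>50))[y:y+h,x:x+w]; print(nm,"g levels",np.bincount(sub.ravel()//10))
    for t in (140,160,175):
        st,ce,rc,p=blob(s,(gm>60)&(g>t),bc); print(" clip",t,st,ce.round(2),rc,pl(s,ce,.034).round(4))
    st,ce,rc,p=blob(s,(r>150)&(g>150)&(b<110),by); print(" yel",st,ce.round(2),rc)
    print([pl(s,q,.026).round(3).tolist() for q in cv2.boxPoints(rc)])
    for t in (180,200):
        st,ce,rc,p=blob(s,(b>t),bs); print(" stop",st,ce.round(2),pl(s,ce,.228).round(4))
print("clip tri",tri((330.3,248),(322.6,241.3)));print("stop tri",tri((322.6,186.7),(279.5,221.5)))
E
```

```text
top g levels [1558    0    0    0    0    0    0    0    0    1    0    3   11    8
    6   11   21   12  110   19]
 clip 140 [322 239  17  14 170] [329.91 247.39] ((330.0, 245.5), (13.0, 16.0), 90.0) [ 0.4727 -0.0415  0.034 ]
 clip 160 [322 243  17  10 155] [329.78 247.63] ((330.0, 247.5), (9.0, 16.0), 90.0) [ 0.4719 -0.0411  0.034 ]
 clip 175 [322 243  17  10 134] [329.77 247.51] ((329.79705810546875, 247.13821411132812), (16.029569625854492, 8.896795272827148), 4.398705005645752) [ 0.4723 -0.041   0.034 ]
 yel [208 190  56  23 510] [235.69 202.17] ((236.36216735839844, 198.47373962402344), (55.52552032470703, 18.383764266967773), 10.784297943115234)
[[0.645, 0.389, 0.026], [0.712, 0.378, 0.026], [0.669, 0.183, 0.026], [0.603, 0.195, 0.026]]
 stop [320 184   6   6  27] [322.41 186.74] [ 0.6343 -0.0157  0.228 ]
 stop [320 185   5   5  20] [322.25 186.75] [ 0.6343 -0.0152  0.228 ]
scene g levels [1498    0    0    0    0    0    0    0    3   24    6   18   14   11
   22   16   14  117   17]
 clip 140 [314 234  19  15 153] [323.01 241.24] ((323.0000305175781, 241.50003051757812), (17
[... 165 characters left out ...]
70561981201172, 8.485280990600586), 45.0) [ 0.4754 -0.0397  0.034 ]
 clip 175 [315 234  17  14 113] [322.8  240.66] ((323.0000305175781, 240.50003051757812), (16.263456344604492, 7.77817440032959), 45.0) [ 0.4751 -0.0412  0.034 ]
 yel [ 323  316   53   64 1054] [348.42 349.24] ((341.9888000488281, 353.88201904296875), (72.50386047363281, 35.933929443359375), 57.9946174621582)
[[0.706, 0.19, 0.026], [0.606, 0.191, 0.026], [0.649, 0.389, 0.026], [0.739, 0.383, 0.026]]
 stop [276 220   7   5  28] [279.29 221.82] [ 0.6384 -0.0144  0.228 ]
 stop [278 222   1   1   1] [278. 222.] [ 0.6414 -0.0159  0.228 ]
clip tri [ 0.47253351 -0.0440677   0.02706292]
stop tri [ 0.63569529 -0.01683617  0.22559592]
```

```bash
python3 - <<'E'
from h import *
for p in ((209,196.4),(264.4,206),(264,213),(208.4,203.2)): print(pl(T,np.array(p)-.5,.026).round(4))
# scene hand corners (crop 325,305 /5): far yellow end
for p in ((31,70),(75,52)): print("s",pl(S,np.array(p)/5+(325,305)-.5,.026).round(4))
S1=S["frame"][360:390,350:390]; cv2.imwrite("pics/z4.png",cv2.resize(S1,None,fx=12,fy=12,interpolation=0)[:,:,::-1])
E
```

```text
[0.6687 0.3851 0.026 ]
[0.6293 0.1881 0.026 ]
[0.6039 0.1896 0.026 ]
[0.6438 0.3867 0.026 ]
s [0.6313 0.1916 0.026 ]
s [0.6056 0.1969 0.026 ]
```

View pics/z4.png

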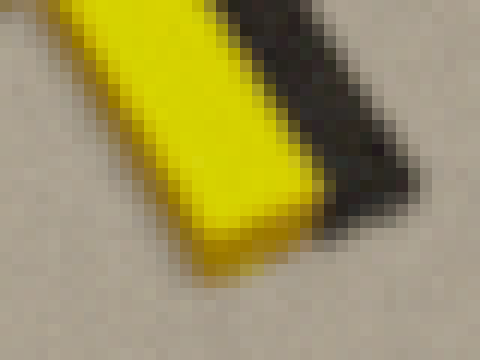

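Targets found: clip top (0.473, -0.041), blade point (0.629, 0.290) and stopper (0.636, -0.0155). The two views agree to a few mm. I'll shut the fingers and travel high.

move_arm(
  commands=[
    [0,-1.2,1.4,-1,0,0,0],
    [0,-4,4.5,-2,0,0,0],
    [0,-7,7.9,-2.5,0,0,0],
    [0,-10.2,11.5,-2.5,0,0,0],
    [0,-13.4,15,-2.5,0,0,0],
    [0,-16.6,18.6,-2.5,0,0,0],
    [0,-19.8,22.2,-2.5,0,0,0],
    [0,-22.5,25.2,-2.5,0,0,0],
  ],
)

```text
clock: 1.15
tool_pos: [0.3442, -0.3314, 0.2523]
orientation: [-180.0, 0.1, -162.1]
force: [0.0, -1.3, -0.6]
opening: 0.013
```

move_arm(
  commands=[
    [0,-3.2,3.6,0,0,0,0],
    [0,-6.4,7.2,0,0,0,0],
    [0,-9.6,10.8,0,0,0,0],
    [0,-12.8,14.4,0,0,0,0],
    [0,-16,18,0,0,0,0],
    [0,-18.5,20.8,0,0,0,0],
    [0,-20.3,22.8,0,0,0,0],
    [0,-21.2,23.8,0,0,0,0],
  ],
)

```text
clock: 2.15
tool_pos: [0.4727, -0.0405, 0.252]
orientation: [180.0, 0.0, -162.0]
force: [-0.7, 0.2, -0.6]
opening: 0.0005
```

```bash
python3 - <<'E'
from plant import sensors, cams
import cv2,numpy as np,pickle
o=sensors.get_obs(); print(o["tool_pos"],o["orientation"],o["joint_pos"].round(1))
s=cams.snapshot("wrist"); pickle.dump(s,open("pics/w1.pkl","wb"));f=s["frame"].copy()
for X in ((.473,-.041,.034),(.636,-.0155,.228),o["tool_pos"]):
    c=s["R"]@np.array(X)+s["t"]; u=s["camera_matrix"]@c/c[2]; print(u); cv2.circle(f,(int(round(u[0])),int(round(u[1]))),4,(255,0,255),1)
cv2.imwrite("pics/w1.png",f[:,:,::-1])
E
```

```text
[ 0.47265604 -0.04046926  0.25199386] [ 1.79995626e+02  4.04022213e-02 -1.62033272e+02] [ 19.    0.2 -21.3  -0.  -68.4 -91. ]
[318.58980991 208.80557894   1.        ]
[280.80245422 499.35277773   1.        ]
[319.43167463 305.81283974   1.        ]
```

View pics/w1.png

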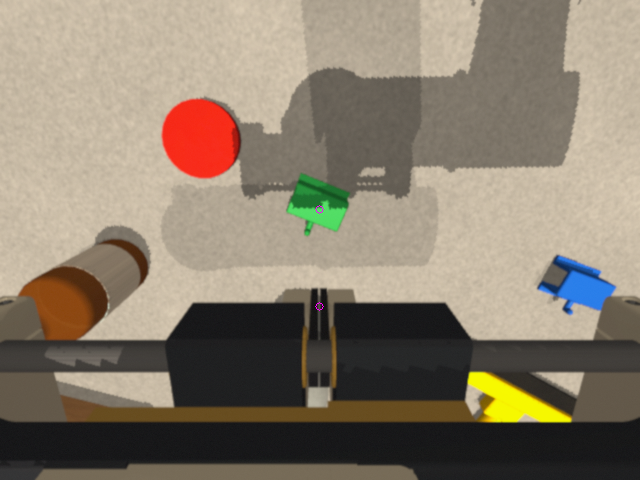

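Wrist view: the projected target (319,209) lies on the middle of the green top face, and the fingers are shut. Now descend onto the clip and hold.

move_arm(
  commands=[
    [0,0,0,1.5,0,0,0],
    [0,0,0,4.5,0,0,0],
    [0,0,0,8,0,0,0],
    [0,0,0,11.5,0,0,0],
    [0,0,0,14.5,0,0,0],
    [0,0,0,17,0,0,0],
    [0,0,0,18.3,0,0,0],
    [0,0,0,18.8,0,0,0],
  ],
)

```text
clock: 3.2
tool_pos: [0.4721, -0.0426, 0.0629]
orientation: [-180.0, -0.1, -162.2]
force: [0.5, 0.0, 1.4]
opening: 0.0003
```

```bash
python3 - <<'E'
from plant import sensors, cams
import cv2,numpy as np
o=sensors.get_obs(); print(o["clock"],o["tool_pos"],o["force"])
s=cams.snapshot("scene"); cv2.imwrite("pics/s1.png",cv2.resize(s["frame"][180:300,240:400],None,fx=5,fy=5)[:,:,::-1])
E
```

```text
3.2 [ 0.4720609  -0.04260663  0.06289787] [0.48920602 0.02657277 1.36235672]
```

View pics/s1.png

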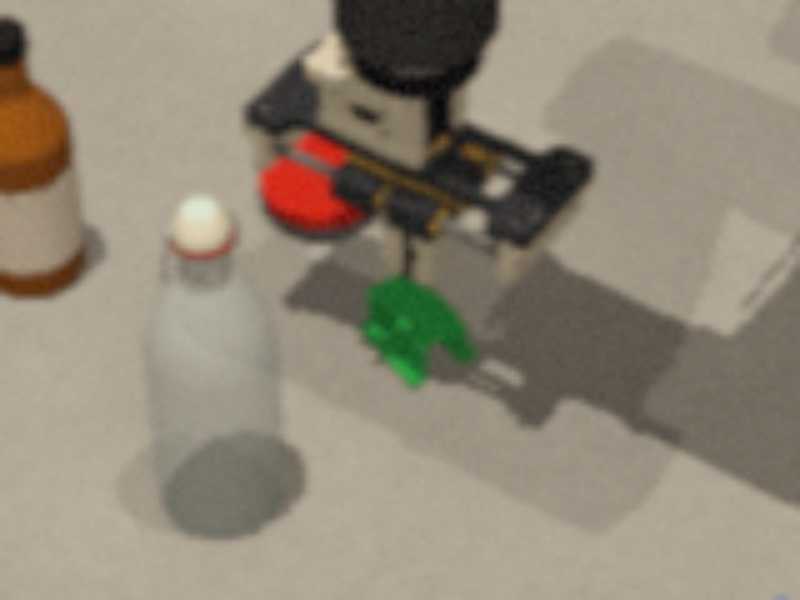

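The scene view shows the shut fingertips over the clip with a clear gap below, nothing touched. Hold.

move_arm(
  commands=[
    [0,0,0,0,0,0,0],
    [0,0,0,0,0,0,0],
    [0,0,0,0,0,0,0],
    [0,0,0,0,0,0,0],
    [0,0,0,0,0,0,0],
    [0,0,0,0,0,0,0],
    [0,0,0,0,0,0,0],
    [0,0,0,0,0,0,0],
  ],
)

```text
clock: 4.25
tool_pos: [0.4727, -0.042, 0.0635]
orientation: [-180.0, -0.0, -162.1]
force: [-0.2, -0.3, 0.2]
opening: 0.0003
```

move_arm(
  commands=[
    [0,0,0,0,0,0,0],
    [0,0,0,0,0,0,0],
    [0,0,0,0,0,0,0],
    [0,0,0,0,0,0,0],
    [0,0,0,0,0,0,0],
    [0,0,0,0,0,0,0],
    [0,0,0,0,0,0,0],
    [0,0,0,0,0,0,0],
  ],
)

```text
clock: 5.25
tool_pos: [0.4726, -0.042, 0.0635]
orientation: [180.0, -0.0, -162.1]
force: [-0.6, 0.3, -0.5]
opening: 0.0007
```

move_arm(
  commands=[
    [0,0,0,0,0,0,0],
    [0,0,0,0,0,0,0],
    [0,0,0,-1,0,0,0],
    [0,0,0,-4,0,0,0],
    [0,0,0,-8,0,0,0],
    [0,0,0,-12.5,0,0,0],
    [0,0,0,-16.5,0,0,0],
    [0,0,0,-19,0,0,0],
  ],
)

```text
clock: 6.25
tool_pos: [0.4731, -0.042, 0.2567]
orientation: [-180.0, 0.2, -162.1]
force: [0.8, 0.1, -0.6]
opening: 0.0003
```

move_arm(
  commands=[
    [0,-1.5,1.6,0,0,0,0],
    [0,-5,5.4,0,0,0,0],
    [0,-9.2,9.9,0,0,0,0],
    [0,-13.4,14.4,0,0,0,0],
    [0,-17.6,18.9,0,0,0,0],
    [0,-21.3,22.8,0,0,0,0],
    [0,-23.8,25.5,0,0,0,0],
    [0,-25,26.8,0,0,0,0],
  ],
)

```text
clock: 7.25
tool_pos: [0.6283, 0.292, 0.2518]
orientation: [-180.0, -0.1, -162.1]
force: [-0.1, -0.1, -0.1]
opening: 0.0002
```

```bash
python3 - <<'E'
from plant import sensors, cams
import cv2,numpy as np
o=sensors.get_obs(); print(o["tool_pos"],o["orientation"],o["joint_pos"].round(1))
s=cams.snapshot("wrist"); f=s["frame"].copy()
for X in ((.629,.290,.026),(.6364,.2874,.026),(.636,-.0155,.228)):
    c=s["R"]@np.array(X)+s["t"]; u=s["camera_matrix"]@c/c[2]; print(u); cv2.circle(f,(int(round(u[0])),int(round(u[1]))),3,(255,0,255),1)
cv2.imwrite("pics/w2.png",f[:,:,::-1])
E
```

```text
[0.62830006 0.29202426 0.25179637] [-1.79963244e+02 -1.30485861e-01 -1.62059205e+02] [  41.    21.6    5.5   -0.   -74.1 -113. ]
[317.3289786  207.75596145   1.        ]
[312.99560832 213.33635652   1.        ]
[-291.65241439  118.91362124    1.        ]
```

View pics/w2.png

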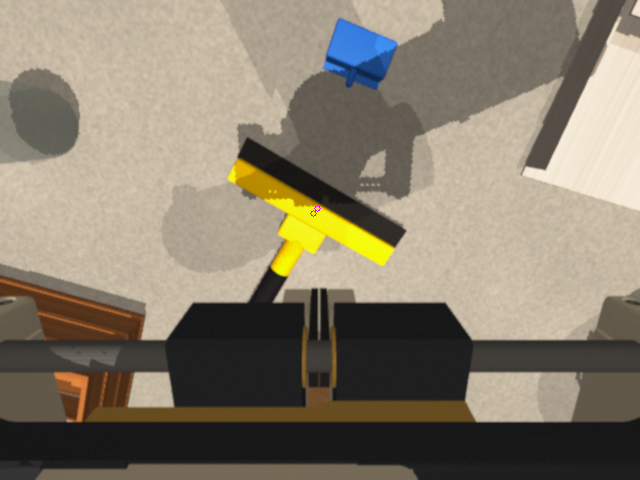

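```bash
python3 - <<'E'
from h import *
for p in ((189,154),(249,152),(280,153),(353,150)): print(p,pl(T,p,0).round(3),pl(T,p,.1).round(3))
E
```

```text
(189, 154) [0.837 0.466 0.   ] [0.799 0.438 0.1  ]
(249, 152) [0.84  0.246 0.   ] [0.802 0.231 0.1  ]
(280, 153) [0.834 0.131 0.   ] [0.796 0.124 0.1  ]
(353, 150) [ 0.84  -0.139  0.   ] [ 0.802 -0.129  0.1  ]
```

Wrist view: the blade's yellow top face is centred near (312,212), against a prediction of (313,213). Cartons are about 10 cm clear. Descend and hold.

move_arm(
  commands=[
    [0,0,-0.1,1.5,0,0,0],
    [0,0,-0.1,4.5,0,0,0],
    [0,0,-0.1,8.3,0,0,0],
    [0,0,-0.1,12,0,0,0],
    [0,0,-0.1,15.3,0,0,0],
    [0,0,-0.1,17.8,0,0,0],
    [0,0,-0.1,19.2,0,0,0],
    [0,0,-0.1,19.7,0,0,0],
  ],
)

```text
clock: 8.3
tool_pos: [0.6283, 0.2879, 0.056]
orientation: [-180.0, -0.1, -162.2]
force: [-0.5, 0.8, 0.2]
opening: 0.0004
```

move_arm(
  commands=[
    [0,0,0,0,0,0,0],
    [0,0,0,0,0,0,0],
    [0,0,0,0,0,0,0],
    [0,0,0,0,0,0,0],
    [0,0,0,0,0,0,0],
    [0,0,0,0,0,0,0],
    [0,0,0,0,0,0,0],
    [0,0,0,0,0,0,0],
  ],
)

```text
clock: 9.3
tool_pos: [0.6287, 0.2888, 0.0565]
orientation: [-180.0, -0.0, -162.1]
force: [0.6, -0.8, 0.3]
opening: 0.0006
```

```bash
python3 - <<'E'
from plant import sensors, cams
import cv2,numpy as np
o=sensors.get_obs(); print(o["clock"],o["tool_pos"],o["force"])
s=cams.snapshot("scene"); cv2.imwrite("pics/s2.png",cv2.resize(s["frame"][280:400,270:430],None,fx=5,fy=5)[:,:,::-1])
E
```

```text
9.3 [0.62870868 0.28878756 0.05651742] [ 0.57235871 -0.80161675  0.3421835 ]
```

View pics/s2.png

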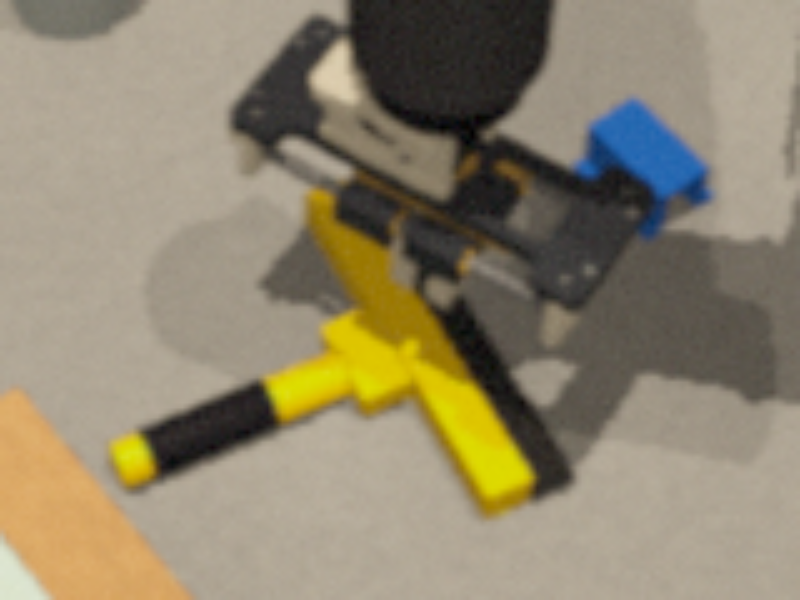

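The scene view shows the fingertips above the blade's middle with the squeegee unmoved. Hold one more second, then lift.

move_arm(
  commands=[
    [0,0,0,0,0,0,0],
    [0,0,0,0,0,0,0],
    [0,0,0,0,0,0,0],
    [0,0,0,0,0,0,0],
    [0,0,0,0,0,0,0],
    [0,0,0,0,0,0,0],
    [0,0,0,0,0,0,0],
    [0,0,0,0,0,0,0],
  ],
)

```text
clock: 10.35
tool_pos: [0.6287, 0.2888, 0.0565]
orientation: [-180.0, -0.0, -162.1]
force: [0.2, -0.2, 0.5]
opening: 0.0004
```

move_arm(
  commands=[
    [0,0,0,0,0,0,0],
    [0,0,0,-1,0,0,0],
    [0,0,0,-4,0,0,0],
    [0,0,0,-9,0,0,0],
    [0,0,0,-14,0,0,0],
    [0,0,0,-19,0,0,0],
    [0,0,0,-23.5,0,0,0],
    [0,0,0,-26,0,0,0],
  ],
)

```text
clock: 11.35
tool_pos: [0.6292, 0.2889, 0.3209]
orientation: [179.9, 0.3, -162.1]
force: [1.2, -0.2, -0.1]
opening: 0.0003
```

move_arm(
  commands=[
    [0,0.5,-1.7,0,0,0,0],
    [0,1.6,-5.5,0,0,0,0],
    [0,3,-10,0,0,0,0],
    [0,4.4,-15,0,0,0,0],
    [0,5.9,-20,0,0,0,0],
    [0,7.3,-24.6,0,0,0,0],
    [0,8.2,-27.8,0,0,0,0],
    [0,8.6,-29.2,0,0,0,0],
  ],
)

```text
clock: 12.35
tool_pos: [0.6356, -0.0179, 0.3161]
orientation: [180.0, -0.1, -162.3]
force: [-0.3, 1.0, 0.3]
opening: 0.0008
```

```bash
python3 - <<'E'
from plant import sensors, cams
import cv2,numpy as np
o=sensors.get_obs(); print(o["tool_pos"],o["orientation"])
s=cams.snapshot("wrist"); f=s["frame"].copy()
for X in ((.636,-.0155,.228),(.636,-.0155,0),(.473,-.041,.034)):
    c=s["R"]@np.array(X)+s["t"]; u=s["camera_matrix"]@c/c[2]; print(u); cv2.circle(f,(int(round(u[0])),int(round(u[1]))),3,(255,0,255),1)
cv2.imwrite("pics/w3.png",f[:,:,::-1])
E
```

```text
[ 0.63560926 -0.01787376  0.31608286] [ 1.79990076e+02 -5.86161752e-02 -1.62259325e+02]
[322.19213232 249.57853646   1.        ]
[320.69468041 193.67053904   1.        ]
[344.25161031  52.22372246   1.        ]
```

View pics/w3.png

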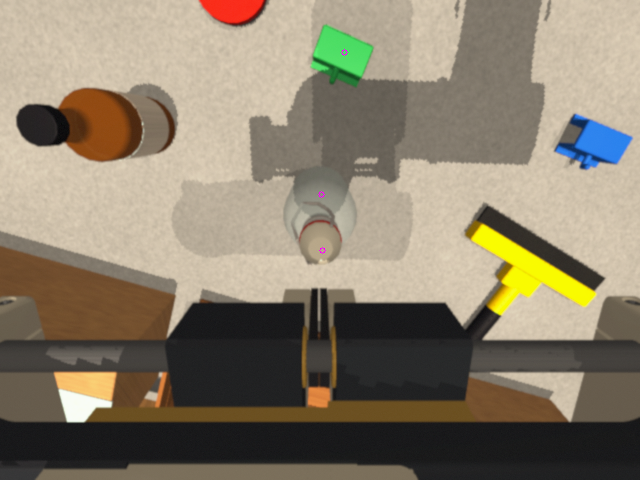

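Wrist view: the stopper is at about (320,245), with the projected top at (322,250), so the two agree. Descend slowly to 3 cm above it.

move_arm(
  commands=[
    [0,0,0,0.5,0,0,0],
    [0,0,0,1.5,0,0,0],
    [0,0,0,2.5,0,0,0],
    [0,0,0,3.5,0,0,0],
    [0,0,0,4.4,0,0,0],
    [0,0,0,5.1,0,0,0],
    [0,0,0,5.6,0,0,0],
    [0,0,0,5.8,0,0,0],
  ],
)

```text
clock: 13.4
tool_pos: [0.6364, -0.0155, 0.2583]
orientation: [180.0, -0.0, -162.1]
force: [-0.7, -0.0, 0.3]
opening: 0.0003
```

move_arm(
  commands=[
    [0,0,0,0,0,0,0],
    [0,0,0,0,0,0,0],
    [0,0,0,0,0,0,0],
    [0,0,0,0,0,0,0],
    [0,0,0,0,0,0,0],
    [0,0,0,0,0,0,0],
    [0,0,0,0,0,0,0],
    [0,0,0,0,0,0,0],
  ],
)

```text
clock: 14.4
tool_pos: [0.6364, -0.0155, 0.2585]
orientation: [-180.0, -0.0, -162.1]
force: [-0.6, -0.7, -0.2]
opening: 0.0006
```

```bash
python3 - <<'E'
from plant import sensors, cams
import cv2,numpy as np
o=sensors.get_obs(); print(o["clock"],o["tool_pos"],o["force"])
s=cams.snapshot("scene"); cv2.imwrite("pics/s3.png",cv2.resize(s["frame"][140:300,220:420],None,fx=4,fy=3.7)[:,:,::-1])
E
```

```text
14.4 [ 0.63643167 -0.01548314  0.25853331] [-0.56756458 -0.69181196 -0.21492213]
```

View pics/s3.png

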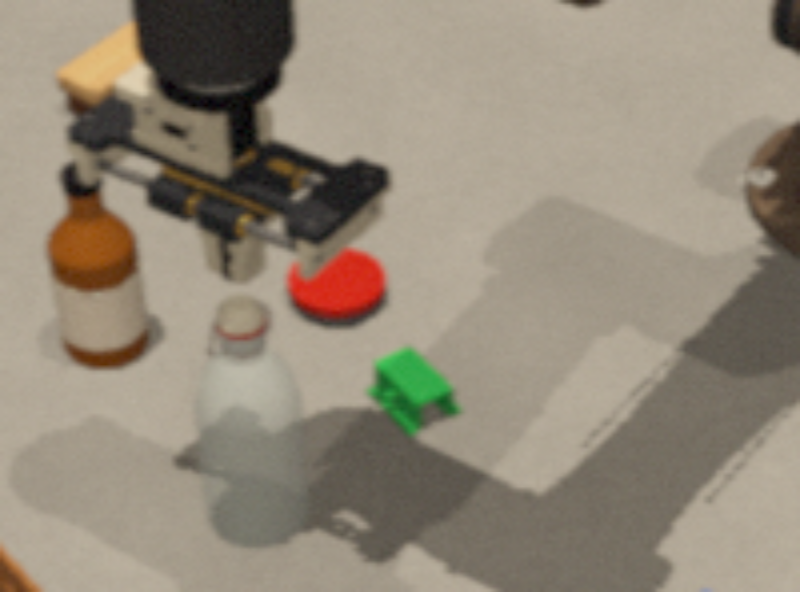

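The scene view shows the fingertips (about (237,275) in the crop) a little above the stopper (242,305), with a gap and nothing moved. Hold further, then hand in.

move_arm(
  commands=[
    [0,0,0,0,0,0,0],
    [0,0,0,0,0,0,0],
    [0,0,0,0,0,0,0],
    [0,0,0,0,0,0,0],
    [0,0,0,0,0,0,0],
    [0,0,0,0,0,0,0],
    [0,0,0,0,0,0,0],
    [0,0,0,0,0,0,0],
  ],
)

```text
clock: 15.45
tool_pos: [0.6364, -0.0155, 0.2586]
orientation: [180.0, 0.0, -162.1]
force: [-0.1, 0.1, -0.4]
opening: 0.0007
```

```bash
python3 - <<'E'
from plant import sensors, job
o=sensors.get_obs(); print(o["clock"],o["tool_pos"],o["force"])
print(job.close_job())
E
```

```text
15.45 [ 0.63641742 -0.0154988   0.25856329] [-0.10123048  0.11745908 -0.36552786]
the job is handed in; nothing more can be done
None
```

I pointed with shut fingers, straight down, at the green clip, then the middle of the squeegee blade, then the bottle's stopper. Each hold lasted about two seconds, and I handed the job in at 15.5 s, still pointing at the stopper.

| Target | TCP height above it | Horizontal offset from the point I measured |
|---|---|---|
| Green clip | 29.5 mm | about 1 mm |
| Squeegee blade | 30.5 mm | about 1 mm |
| Bottle stopper | 30.5 mm | under 1 mm |

- **Nothing touched:** forces stayed at sensor noise, under about 1.5 N. The pictures showed a gap at each target and nothing displaced.
- **Disagreement between views:** the top and scene cameras differed by about 3–4 mm along x. I took values between them for the stopper and the blade's edge, and kept close to the top view for the clip. Wrist-camera checks agreed to within a few pixels. For the stopper the difference was about 5 pixels along the tilted view, which I put down to its domed shape.

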